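Fit the upper tray onto the parts stand

TASK

On the packing bench, pick up the wider of the two empty wooden trays and fit it as the upper tier of the small-parts stand: each corner hole over its own steel pin, lowered all the way until it rests flat on the stand's two end panels, then let go. Lower it onto the pins rather than dropping it, and leave the narrower tray where it lies.

Things in the scene. Friction and masses are not known exactly. Their poses are not given: they have to be found in the camera images.
- tray: Wider wooden tray, grey floor, 190 (x) x 150 (y) mm, 0.35 kg, flat on the bench; rim 28 mm high; four 30 mm holes through its 8 mm floor at x +-68, y +-48. Grip: the 12 mm thick carrying board standing along its x axis at y = 0; its middle 90 mm rises to 75 mm above the underside (40 mm elsewhere). Origin: centre of the underside, z up. Fits the stand either way round (half a turn).
- stand: Stand fixed to the bench: base board 230 (x) x 180 (y) mm; two end panels at x +-68, 22 thick, 150 long in y, tops at z 85 mm; lower cartons between. Four 10 mm steel pins at x +-68, y +-48 rise 50 mm from the panels, tips tapered, at z 135. Origin: centre of the base's underside, z up. Seated tray: underside at z 85, its x along the stand's x.
- narrow_tray: The wrong tray, to be left alone: same make, height and length (190 mm, x) but only 110 mm wide (y), holes at x +-68, y +-28 mm, so it cannot go over the pins. Origin: centre of the underside, z up.

How it is judged:
By the outcome, as a careful person would: the job done as asked, in the order asked, and still so for the second after the job is handed in, with the robot touching nothing.
It also fails if it takes over 34 s, if anything falls off the work surface, if the arm or the gripper's body presses on something with over 40 N, if the wrist force passes 120 N, or if a joint passes its speed limit or range.

ROBOT

A 6-joint arm with a two-finger parallel gripper is mounted at the origin on the work surface. World frame = base frame: x ahead of the robot, y to its left, z up, the work surface at z = 0. Lengths are in m, angles in rad, forces in N, time in s.
With the tool pointing down it reaches from about 0.35 to 0.975 m from the base axis. Payload 4.9 kg.
Tool frame: the origin (TCP) lies midway between the tips of the shut fingers; the grasp point (between the pads) lies ctrl.tcp_to_grasp behind it (ctrl.tcp_to_grasp is the distance from the TCP to the grasp point, in m); z points along the fingers, y is the direction in which the jaws open and shut (so a half turn about z gives the same grasp; the last joint's range is limited). The gripper opens to 85 mm and grips with 20 to 120 N. Pads are 22 mm wide; open, the fingers measure 114 mm over their backs; the gripper's body (76 mm by 85 mm) begins 54 mm behind the grasp point. The pads swing forward as they close: fully open they stand 13 mm farther back than shut.
Start: joints at [-0.119, 0.053, 1.613, -0, 1.476, -0.119], TCP at [0.625, 0, 0.231] pointing down, gripper open.
Joint ranges: [-3.01, 3.01], [-1.01, 2.22], [0.06, 2.58], [-1.02, 4.17], [0.09, 2.62], [-3.14, 3.14]. Speed limits (rad/s): [2.57, 2.57, 3.14, 3.14, 3.14, 3.14].

INTERFACE

Orientations are given as a rotation vector (axis times angle).
In Python, from station import ctrl, get_image, calibration, finish_job, models gives the robot as it stands.
- The arm moves only by the shell command python3 -m creep 'ROWS' [FORCE]. ROWS is JSON, a list of rows, each a list of 7 numbers: the opening, from 0 (shut) to 1 (fully open), then the shift along the tool's x, y, z in m, then the turn, a rotation vector about the tool's x, y, z in degrees. A call has 1 to 20 rows; each row shifts and turns the commanded pose from where the row before left it, along the tool's axes as they then stand; what a row does not reach is not made up. A row lasts 1/10 s, in which the tool goes at most 50 mm and 8.59 degrees, less where a joint would pass 70% of its speed; a pose out of reach is approached as far as the arm can. A call with a gripper value outside its range is refused whole. The fingers move at their own pace and stop on an object; FORCE is the grip in N (left out, the last holds). Time passes only in rows, so rows that do not move let the fingers close. It gives the time, the measured TCP pose, the force and the opening at its end, in the units of the state.
- ctrl.get_obs(): the state, without advancing time (a new reading comes with each control period).
- get_image(name): name is "scene" or "side" or "wrist"; returns the picture (480x640x3 uint8, red, green, blue); there is no depth.
- calibration(name): a dict with "mtx" (3x3 intrinsics, pixels), "k1" (the pictures are not rectified: a ray, as slopes to the right and down, at radius r is drawn at 1 + k1 r^2 times it, then the intrinsics apply), "R" (3x3) and "t" (3): a world point X has camera coordinates R X + t. Camera axes: x right, y down, z forward; pixel columns grow to the right and rows downward; lengths in m; the calibration is good to about 2 mm. A picture is of the moment at which its call begins: read the wrist's pose just before it. calibration takes no time and is no camera call; for the wrist camera it gives the pose at the moment of the call.
- finish_job(): hands the job in, once; it reports no verdict.
Trained networks look in the newest picture that a camera, given by its name, has taken for a name from the list of things; names that differ only in an ending like _2 or _b are one class to them, and where a whole thing is asked for, a point or a joint stands for the part that bears it (a point fixed in the world has none). Each returns a list of dicts, best first, with "conf" (0 to 1); they miss things now and then, are a little off and sometimes report something else, mostly with a low value. They report only what shows in the picture. A call takes as long as a camera call.
- models.search_frame(camera, name): "extent" ([left, top, right, bottom] in pixels, round what is visible of it).
The state is a dict: "t": time; "q": joint angles; "dq": joint speeds; "effort": joint torques, N m; "tool_pos": TCP position; "tool_rot": TCP orientation; "contact_force": force on the tool from outside, world axes, zero at the start; "wrist_torque": the same for the moment, N m; "opening": finger opening in m.
Only numpy, scipy, OpenCV 4.12 (cv2) and the standard library are available. Lean on these libraries where they do the work, as an engineer would, in place of code of your own. Each camera call takes 0.05 s, during which the arm holds its last target. There are 200 camera calls.

## Working session

There is one attempt and no reset: what is moved stays moved. The work goes in short steps, Python scripts to look and compute and a shell command to move; the robot and the scene stay as the last step left them, time stands still between calls to the robot, and variables do not carry over. Pictures are saved under pics/ and viewed, about 8 in all and at most 12, crops included, and the job is handed in when it is done.

```bash
mkdir -p pics; python3 - <<'E'
from station import *
import cv2
o=ctrl.get_obs();print(o['t'],o['tool_pos'],o['tool_rot'],o['opening'],ctrl.tcp_to_grasp)
for c in ['scene','side','wrist']:
    im=get_image(c);cv2.imwrite(f'pics/{c}0.png',im[:,:,::-1])
    k=calibration(c);print(c,k['k1'],k['mtx'].tolist() if hasattr(k['mtx'],'tolist') else k['mtx'],-k['R'].T@k['t'])
    for n in ['tray','stand','narrow_tray']:
        print(n,[(d['conf'],d['extent']) for d in models.search_frame(c,n)[:3]])
E
```

```text
0.0 [6.24366830e-01 7.53578077e-05 2.30047645e-01] [-2.22031641e+00 -2.22025156e+00  2.00230077e-03] 0.08524122560638515 0.0187
scene -0.07173047320230584 [[613.9157580572931, 0.0, 310.55125220424543], [0.0, 613.9157580572931, 229.11983712535832], [0.0, 0.0, 1.0]] [1.4945638  0.32076907 0.97033422]
tray [(0.66, [137.2, 163.4, 227.8, 223.9])]
stand [(0.58, [404.5, 198.4, 521.2, 314.9])]
narrow_tray [(0.87, [253.5, 192.0, 319.3, 261.3])]
side -0.05859057430614718 [[466.23453054678635, 0.0, 321.41205096206005], [0.0, 466.23453054678635, 244.95642740943222], [0.0, 0.0, 1.0]] [ 0.19713144 -0.58633903  0.83197594]
tray [(0.81, [325.2, 334.1, 460.7, 454.6])]
stand [(0.85, [204.3, 117.2, 295.3, 203.8])]
narrow_tray [(0.71, [281.1, 236.2, 376.8, 321.4])]
wrist -0.04032823712836909 [[331.69725054466744, 0.0, 320.84024292354314], [0.0, 331.69725054466744, 246.53578387335722], [0.0, 0.0, 1.0]] [0.62495412 0.08344177 0.37451452]
tray [(0.68, [137.7, 390.7, 271.5, 480.0])]
stand []
narrow_tray [(0.88, [101.6, 205.5, 290.8, 316.9])]
```

View pics/scene0.png

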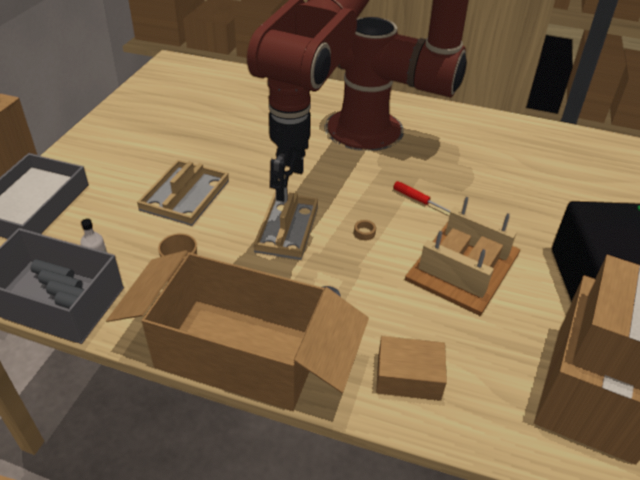

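View pics/side0.png

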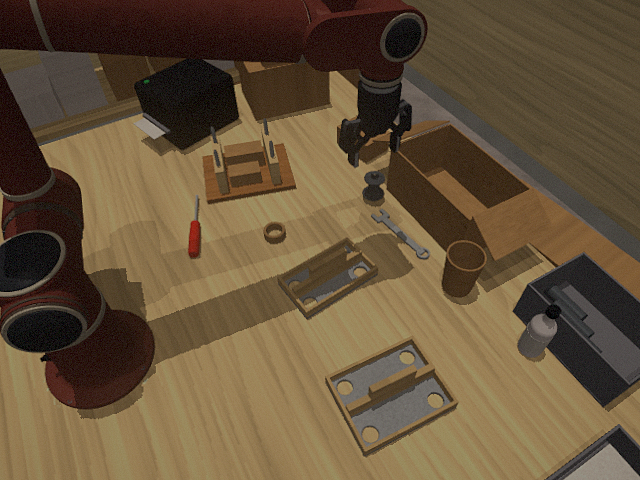

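View pics/wrist0.png

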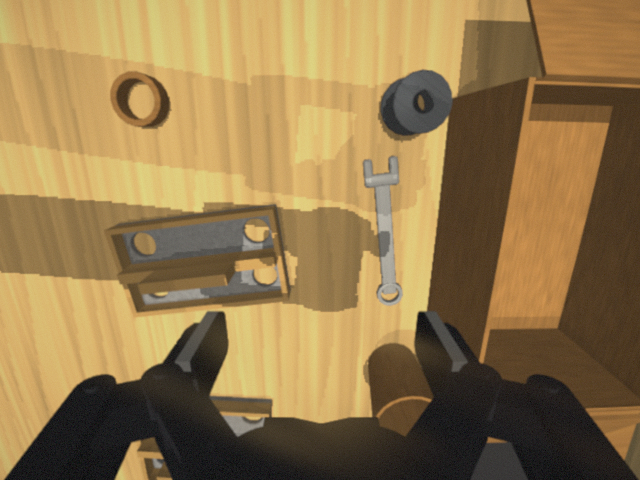

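The wider tray shows in the side view at about (391,396), with holes at (345,387), (407,358), (435,401) and (370,434). The stand's pin tips are in the scene view at (464,198), (507,215), (437,236) and (482,252). The narrow tray lies between them.

```bash
cat > h.py <<'E'
import numpy as np,cv2
def ray(k,uv):
    m=np.array(k['mtx']);d=(np.array(uv,float)-m[:2,2])/m[0,0]
    s=d.copy()
    for _ in range(20): s=d/(1+k['k1']*(s**2).sum(-1,keepdims=True))
    r=np.c_[s,np.ones(len(s))]
    return np.array(k['R']).T@-np.array(k['t']), r@np.array(k['R'])
def plane(k,uv,z):
    c,r=ray(k,uv); return c+r*((z-c[2])/r[:,2])[:,None]
def proj(k,X):
    c=np.array(X)@np.array(k['R']).T+np.array(k['t']);s=c[:,:2]/c[:,2:]
    s=s*(1+k['k1']*(s**2).sum(1,keepdims=True));m=np.array(k['mtx'])
    return s*m[0,0]+m[:2,2]
def fit(M,W):
    "planar pose: W = R(th) M + c"
    M=np.array(M,float);W=np.array(W)[:,:2];a=M-M.mean(0);b=W-W.mean(0)
    th=np.arctan2((a[:,0]*b[:,1]-a[:,1]*b[:,0]).sum(),(a*b).sum())
    R=np.array([[np.cos(th),-np.sin(th)],[np.sin(th),np.cos(th)]])
    c=W.mean(0)-R@M.mean(0);return c,np.degrees(th),np.linalg.norm(W-(M@R.T+c),axis=1)*1e3
E
python3 - <<'E'
from station import *
from h import *
np.set_printoptions(precision=4,suppress=True)
s=calibration('side');c=calibration('scene')
H=plane(s,[(345,387),(407,358),(435,401),(370,434)],.006);print(H)
print('tray',H.mean(0),[np.linalg.norm(H[i]-H[i-1]) for i in range(4)])
P=plane(c,[(464,198),(507,215),(482,252),(437,236)],.135);print(P)
print('stand',P.mean(0),[np.linalg.norm(P[i]-P[i-1]) for i in range(4)])
print(proj(s,P))
E
```

```text
[[ 0.3922 -0.2928  0.006 ]
 [ 0.5258 -0.3016  0.006 ]
 [ 0.5202 -0.3968  0.006 ]
 [ 0.386  -0.3881  0.006 ]]
tray [ 0.456  -0.3448  0.006 ] [np.float64(0.09554306649419927), np.float64(0.1339427838087435), np.float64(0.09535992587238205), np.float64(0.13449020625767047)]
[[0.4005 0.3241 0.135 ]
 [0.4264 0.4196 0.135 ]
 [0.5594 0.3821 0.135 ]
 [0.5431 0.289  0.135 ]]
stand [0.4824 0.3537 0.135 ] [np.float64(0.14681736924976466), np.float64(0.0988918439411293), np.float64(0.138122118035979), np.float64(0.09447569887589881)]
[[217.0887 148.0354]
 [213.4816 124.4899]
 [267.1739 116.1098]
 [276.9276 137.1   ]]
```

```bash
python3 -m creep '[[1,0,0,0,0,0,8.5],[1,0,0,0,0,0,8.5],[1,0,0,0,0,0,8.5],[1,0,0,0,0,0,8.5],[1,0,0,0,0,0,8.5],[1,0,0,0,0,0,8.5],[1,0,0,0,0,0,8.5],[1,0,0,0,0,0,8.5],[1,0,0,0,0,0,8.5],[1,0,0,0,0,0,8.5],[1,0,0,0,0,0,8.5]]' && python3 -m creep '[[1,-0.02,0.035,0,0,0,0],[1,-0.02,0.035,0,0,0,0],[1,-0.02,0.035,0,0,0,0],[1,-0.02,0.035,0,0,0,0],[1,-0.02,0.035,0,0,0,0],[1,-0.02,0.035,0,0,0,0],[1,-0.02,0.035,0,0,0,0],[1,-0.02,0.035,0,0,0,0],[1,-0.02,0.035,0,0,0,0],[1,-0.02,0.035,0,0,0,0],[1,0,0,0,0,0,0],[1,0,0,0,0,0,0]]'
python3 - <<'E'
from station import *
from h import *
from scipy.spatial.transform import Rotation as R
k=calibration('wrist');im=get_image('wrist');cv2.imwrite('pics/w1.png',im[:,:,::-1])
o=ctrl.get_obs();print(o['t'],o['tool_pos'],R.from_rotvec(o['tool_rot']).as_matrix().round(4),o['q'])
import json;json.dump({a:np.array(b).tolist() for a,b in k.items()},open('k1.json','w'))
E
```

```text
t: 1.7
tool_pos: [0.625, 0.0, 0.2314]
tool_rot: [-3.14, 0.105, -0.0]
contact_force: [-0.3, -0.0, 0.5]
opening: 0.0858
t: 2.9
tool_pos: [0.4036, -0.3376, 0.2314]
tool_rot: [-3.14, 0.099, -0.001]
contact_force: [0.5, 0.3, 0.8]
opening: 0.0856
2.95 [ 0.4041036  -0.33690594  0.23130148] [[ 9.981e-01 -6.140e-02  3.000e-04]
 [-6.140e-02 -9.981e-01  4.000e-04]
 [ 3.000e-04 -4.000e-04 -1.000e+00]] [-8.36725614e-01 -1.86145862e-01  1.84043945e+00  4.87315114e-04
  1.48741984e+00  7.95516038e-01]
```

View pics/w1.png

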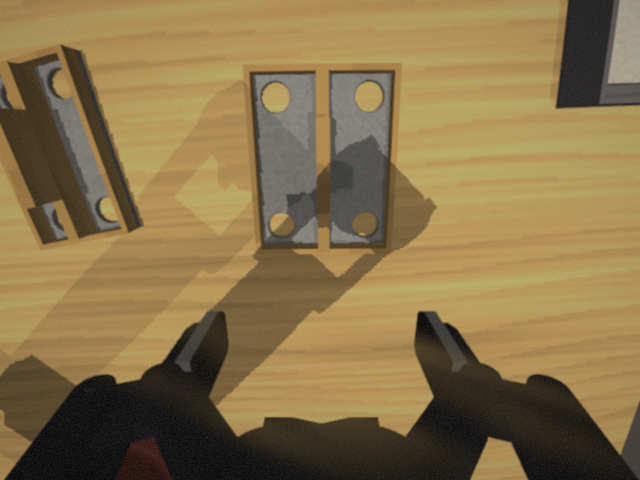

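The wider tray is upright in the wrist view: holes at about (276,97), (369,96), (281,225) and (364,224), board at column 322.

```bash
python3 - <<'E'
from h import *
import json
k={a:np.array(b) for a,b in json.load(open('k1.json')).items()}
H=plane(k,[(276,97),(369,96),(281,225),(364,224)],.006)
print(fit([(.068,.048),(.068,-.048),(-.068,.048),(-.068,-.048)],H))
C=plane(k,[(246,66),(401,65),(387,247),(260,247)],.028)
print(fit([(.095,.075),(.095,-.075),(-.095,-.075),(-.095,.075)],C))
E
```

```text
(array([ 0.45566378, -0.34208395]), np.float64(-3.2968165045479823), array([0.6307497 , 0.17929026, 0.29608986, 0.7127367 ]))
(array([ 0.45830519, -0.34319413]), np.float64(-3.4083504435423286), array([5.20547043, 4.74453228, 6.497618  , 6.71581244]))
```

```bash
python3 -m creep '[[1,0.026,0.001,0,0,0,0],[1,0.026,0.001,0.02,0,0,0],[1,0,0,0.035,0,0,0],[1,0,0,0.035,0,0,0],[1,0,0,0.035,0,0,0],[1,0,0,0.03,0,0,0],[1,0,0,0.02,0,0,0],[1,0,0,0.016,0,0,0],[1,0,0,0,0,0,0],[0,0,0,0,0,0,0],[0,0,0,0,0,0,0],[0,0,0,0,0,0,0],[0,0,0,0,0,0,0],[0,0,0,0,0,0,0],[0,0,0,0,0,0,0]]' 60; python3 -m creep '[[0,0,0,0,0,0,0],[0,0,0,-0.005,0,0,0],[0,0,0,-0.01,0,0,0],[0,0,0,-0.02,0,0,0],[0,0,0,-0.03,0,0,0],[0,0,0,-0.035,0,0,0],[0,0,0,-0.04,0,0,0],[0,0,0,-0.04,0,0,0],[0,0,0,-0.04,0,0,0],[0,0,0,-0.02,0,0,0],[0,0,0,0,0,0,0]]'
```

```text
t: 4.45
tool_pos: [0.4561, -0.3428, 0.0411]
tool_rot: [3.139, -0.096, 0.002]
contact_force: [0.0, -0.2, 2.4]
opening: 0.0111
t: 5.55
tool_pos: [0.4569, -0.3433, 0.2852]
tool_rot: [3.135, -0.096, 0.009]
contact_force: [-0.8, -0.1, -2.1]
opening: 0.0112
```

```bash
python3 - <<'E'
import cv2,numpy as np
a=cv2.imread('pics/scene0.png')[185:315,400:525];b=cv2.imread('pics/side0.png')[112:210,198:302]
a=cv2.resize(a,None,fx=3.9,fy=3.9,interpolation=2);b=cv2.resize(b,None,fx=3.9,fy=3.9,interpolation=2)
h=a.shape[0];b=cv2.copyMakeBorder(b,0,h-b.shape[0],0,0,0)
im=np.hstack([a[:,:390],b]);im=np.hstack([a,b])
im=im[:,:];print(im.shape,a.shape);s=800/im.shape[1];cv2.imwrite('pics/st.png',cv2.resize(im,None,fx=min(1,s),fy=min(1,s)));print(s)
E
python3 -m creep '[[0,0.01,-0.01,0,0,0,0],[0,0.01,-0.02,0,0,0,0],[0,0.01,-0.035,0,0,0,0],[0,0.01,-0.04,0,0,0,0],[0,0.01,-0.04,0,0,0,0],[0,0.01,-0.04,0,0,0,0],[0,0,-0.04,0,0,0,0],[0,0,-0.04,0,0,0,0],[0,0,-0.04,0,0,0,0],[0,0,-0.04,0,0,0,0],[0,0,-0.03,0,0,0,0],[0,0,-0.02,0,0,0,0],[0,0,-0.01,0,0,0,0]]'
```

```text
(507, 894, 3) (507, 488, 3)
0.8948545861297539
t: 6.85
tool_pos: [0.539, 0.0608, 0.277]
tool_rot: [-3.14, 0.092, 0.008]
contact_force: [-0.3, -0.3, -3.4]
opening: 0.0111
```

View pics/st.png

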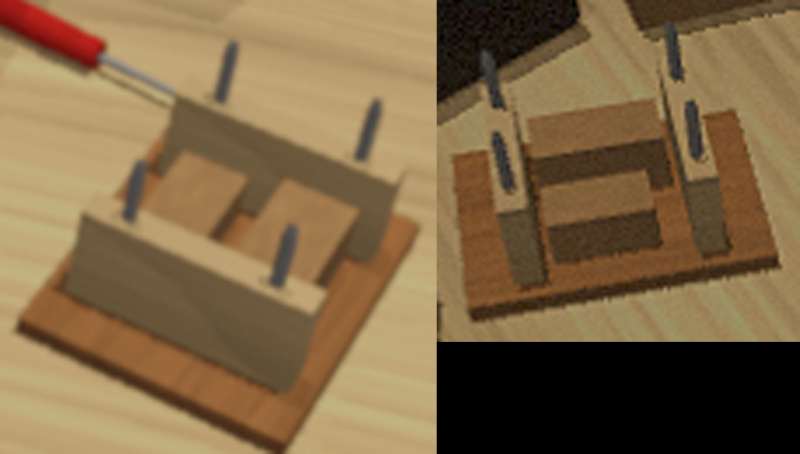

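The enlarged stand shows all four pins in both views. Scene tips, in crop pixels, are (233,42), (376,99), (291,226) and (138,161). Side tips are (496,133), (487,52), (671,24) and (691,101). I'll fit the stand pose to both views together.

```bash
python3 - <<'E'
from station import *
from h import *
from scipy.optimize import least_squares
from scipy.spatial.transform import Rotation as R
s=3.49
M=np.array([(-.068,-.048),(-.068,.048),(.068,.048),(.068,-.048)])
sc=np.array([(233,42),(376,99),(291,226),(138,161),(221,100),(362,157),(279,284),(130,220)])/s+[400,185]
sd=(np.array([(496,133),(487,52),(671,24),(691,101),(508,190),(497,106),(677,78),(696,158)])-[436.7,0])/s+[198,112]
def X(p):
    r=R.from_euler('z',p[2]).as_matrix()[:2,:2];w=M@r.T+p[:2]
    return np.r_[np.c_[w,[.135]*4],np.c_[w,[.085]*4]]
for cams in (['scene'],['side'],['scene','side']):
    ob={'scene':sc,'side':sd};K={c:calibration(c) for c in cams}
    f=least_squares(lambda p:np.concatenate([(proj(K[c],X(p))-ob[c]).ravel() for c in cams]),[.48,.354,-.25])
    print(cams,f.x[:2].round(4),np.degrees(f.x[2]).round(2),np.abs(f.fun).max().round(2),f.fun.std().round(2))
o=ctrl.get_obs();m=R.from_rotvec(o['tool_rot']).as_matrix();print(o['t'],o['tool_pos'],m.round(4).tolist(),np.degrees(np.arctan2(m[1,0],m[0,0])),o['q'])
E
```

```text
['scene'] [0.4717 0.3574] -15.64 0.9 0.58
['side'] [0.4714 0.3474] -16.05 0.57 0.28
['scene', 'side'] [0.4725 0.3553] -15.72 2.2 0.79
6.85 [0.53901218 0.06082191 0.27704922] [[0.9983, -0.0584, -0.0053], [-0.0584, -0.9983, 0.0008], [-0.0053, -0.0005, -1.0]] -3.3463366225383573 [-2.52276482e-02 -1.65107920e-01  1.74633434e+00  7.12423845e-04
  1.56566021e+00  1.60396915e+00]
```

```bash
python3 -m creep '[[0,-0.007,-0.015,0,0,0,0],[0,-0.014,-0.029,0,0,0,0],[0,-0.014,-0.029,0,0,0,0],[0,-0.014,-0.029,0,0,0,2],[0,-0.007,-0.014,0,0,0,4],[0,0,0,0,0,0,4],[0,0,0,0,0,0,2.3],[0,0,0,0,0,0,0],[0,0,0,0,0,0,0]]'
python3 - <<'E'
from station import *
from h import *
k=calibration('wrist');im=get_image('wrist');cv2.imwrite('pics/w2.png',im[:,:,::-1])
import json;json.dump({a:np.array(b).tolist() for a,b in k.items()},open('k2.json','w'))
E
```

```text
t: 7.75
tool_pos: [0.4917, 0.1775, 0.2796]
tool_rot: [3.111, -0.431, -0.002]
contact_force: [0.2, -0.1, -2.4]
opening: 0.0114
```

View pics/w2.png

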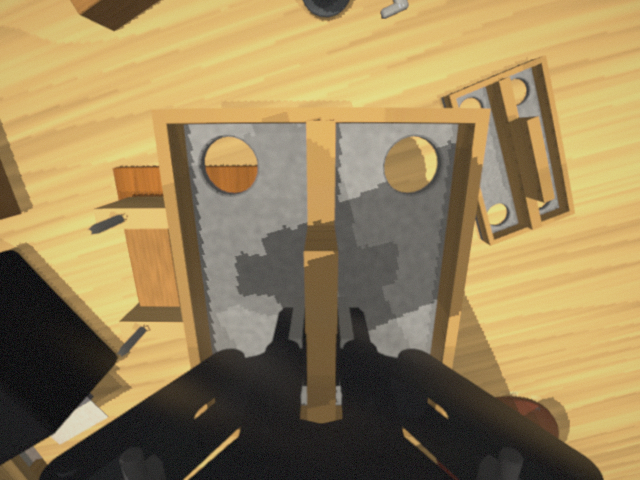

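The tray is held square. Two stand pins show to the left: tip (91,229) with base (126,217), and tip (121,357) with base (147,328). The tray's holes are at (231,165) and (411,165).

```bash
python3 - <<'E'
from station import *
from h import *
import json
from scipy.optimize import least_squares
from scipy.spatial.transform import Rotation as R
k={a:np.array(b) for a,b in json.load(open('k2.json')).items()}
T=plane(k,[(91,229),(121,357)],.135);B=plane(k,[(126,217),(147,328)],.085);print(T,B)
for W in(T,B):print(fit([(.068,.048),(-.068,.048)],W))
o=ctrl.get_obs();p=o['tool_pos'];m=R.from_rotvec(o['tool_rot']).as_matrix()
print(o['t'],p,m.round(4).tolist(),np.degrees(np.arctan2(m[1,0],m[0,0])))
z=p[2]-.041
H=plane(k,[(231,165),(411,165)],z+.006);print(H);c=H.mean(0);print('tray',c-m[:,0]*.068)
f=fit([(.068,.048),(.068,-.048)],H);print(f)
E
```

```text
[[0.5507427  0.38062332 0.135     ]
 [0.41550448 0.4190633  0.135     ]] [[0.54843406 0.37629607 0.085     ]
 [0.41800846 0.41404115 0.085     ]]
(array([0.46999996, 0.35367221]), np.float64(-15.867217290498223), array([2.29759949, 2.29759949]))
(array([0.46987764, 0.34906061]), np.float64(-16.1404078639144), array([0.11125396, 0.11125396]))
7.8 [0.49180938 0.17746344 0.27980145] [[0.9622, -0.2722, -0.0009], [-0.2722, -0.9622, -0.0001], [-0.0008, 0.0004, -1.0]] -15.795353446980444
[[0.56959549 0.20497508 0.24480145]
 [0.54390874 0.11385339 0.24480145]]
tray [0.49131981 0.17792398 0.24485639]
(array([0.49130287, 0.17786406]), np.float64(-15.742880760174154), array([0.66351413, 0.66351413]))
```

```bash
python3 -m creep '[[0,-0.005,-0.012,0,0,0,0],[0,-0.010,-0.025,0,0,0,0],[0,-0.0125,-0.03,0,0,0,0],[0,-0.0125,-0.03,0,0,0,0],[0,-0.0125,-0.03,0,0,0,0],[0,-0.010,-0.0247,0,0,0,0],[0,-0.005,-0.011,0,0,0,0],[0,0,0,0.02,0,0,0],[0,0,0,0.03,0,0,0],[0,0,0,0.025,0,0,0],[0,0,0,0.015,0,0,0],[0,0,0,0,0,0,0],[0,0,0,0,0,0,0],[0,0,0,0,0,0,0]]'
python3 - <<'E'
from station import *
from h import *
from scipy.spatial.transform import Rotation as R
a=get_image('scene')[150:330,390:540];b=get_image('side')[60:240,170:330]
im=np.hstack([cv2.resize(x,None,fx=2.58,fy=2.58,interpolation=2) for x in(a,b)]);print(im.shape)
cv2.imwrite('pics/o1.png',im[:,:,::-1])
o=ctrl.get_obs();p=o['tool_pos'];m=R.from_rotvec(o['tool_rot']).as_matrix()
print(o['t'],p,m.round(4).tolist())
E
```

```text
t: 9.2
tool_pos: [0.4725, 0.3531, 0.1925]
tool_rot: [-3.11, 0.432, -0.004]
contact_force: [0.2, -0.1, -1.8]
opening: 0.0111
(464, 800, 3)
9.3 [0.47236181 0.35311606 0.19237617] [[0.9622, -0.2724, 0.0029], [-0.2724, -0.9622, 0.0016], [0.0023, -0.0024, -1.0]]
```

View pics/o1.png

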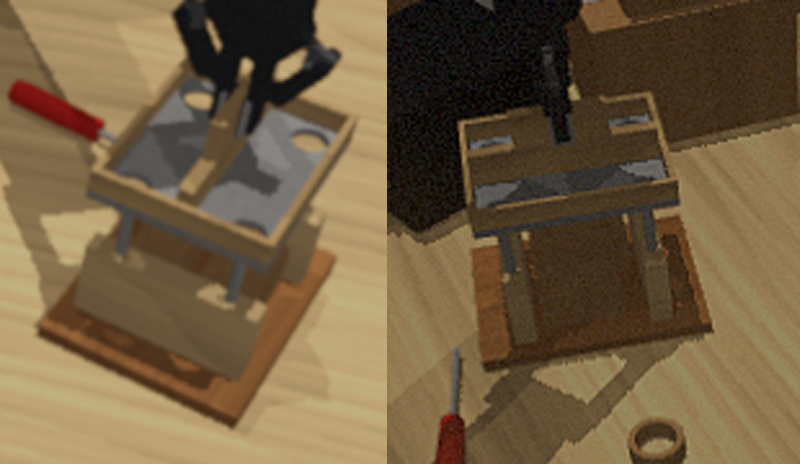

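The tray hangs level above the pins. In both views the near pins run up under the hole positions. I'll lower it in steps and watch the force.

```bash
python3 -m creep '[[0,0,0,0.008,0,0,0],[0,0,0,0.008,0,0,0],[0,0,0,0.006,0,0,0],[0,0,0,0.004,0,0,0],[0,0,0,0,0,0,0],[0,0,0,0,0,0,0]]'
python3 - <<'E'
from station import *
from h import *
im=get_image('wrist');cv2.imwrite('pics/w3.png',im[:,:,::-1])
a=get_image('scene')[150:330,390:540];b=get_image('side')[60:240,170:330]
c=cv2.resize(im,(533,400))
t=np.hstack([cv2.resize(x,None,fx=1.72,fy=1.72) for x in(a,b)])
t=t[:,:533];t=cv2.resize(t,(533,310))if 0 else t
o=ctrl.get_obs();print(o['t'],o['tool_pos'],o['contact_force'],o['wrist_torque'])
E
```

```text
t: 9.9
tool_pos: [0.4714, 0.3526, 0.1642]
tool_rot: [3.112, -0.432, -0.0]
contact_force: [0.1, -0.2, -2.0]
opening: 0.0109
10.05 [0.4716978  0.35278353 0.1647942 ] [ 0.66834929  0.48219809 -2.23683762] [-0.00452309 -0.06413619  0.00571102]
```

View pics/w3.png

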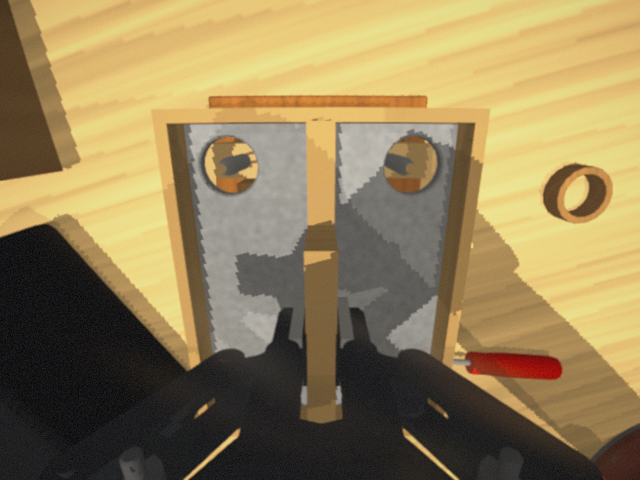

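Each visible pin tip is inside its hole: left about (222,167) in the hole at (231,165), right about (412,168) in the hole at (411,165). There's no contact yet, so I'll nudge about 2 mm and carry on down.

```bash
python3 -m creep '[[0,-0.001,-0.002,0,0,0,0],[0,0,0,0.007,0,0,0],[0,0,0,0.008,0,0,0],[0,0,0,0.008,0,0,0],[0,0,0,0.006,0,0,0],[0,0,0,0.004,0,0,0],[0,0,0,0,0,0,0],[0,0,0,0,0,0,0]]'; python3 -m creep '[[0,0,0,0.002,0,0,0],[0,0,0,0.002,0,0,0],[0,0,0,0,0,0,0],[0,0,0,0,0,0,0]]'
```

```text
t: 10.85
tool_pos: [0.4711, 0.3548, 0.1313]
tool_rot: [-3.112, 0.432, -0.0]
contact_force: [0.1, 0.7, -2.9]
opening: 0.0112
t: 11.25
tool_pos: [0.471, 0.3548, 0.1273]
tool_rot: [-3.112, 0.432, -0.0]
contact_force: [1.0, -0.8, -2.3]
opening: 0.0114
```

```bash
python3 -m creep '[[0,0,0,0.001,0,0,0],[0,0,0,0.001,0,0,0],[0,0,0,0,0,0,0],[0,0,0,0,0,0,0]]'
```

```text
t: 11.65
tool_pos: [0.4712, 0.355, 0.1261]
tool_rot: [-3.111, 0.432, -0.001]
contact_force: [-1.9, -0.9, 2.1]
opening: 0.0112
```

The weight has gone onto the stand at the expected seated height, so I'll release and retreat straight up.

```bash
python3 -m creep '[[0,0,0,0.0005,0,0,0],[0.6,0,0,0,0,0,0],[0.6,0,0,0,0,0,0],[0.6,0,0,0,0,0,0],[0.6,0,0,0,0,0,0],[0.6,0,0,0,0,0,0],[0.6,0,0,-0.005,0,0,0],[0.6,0,0,-0.015,0,0,0],[0.6,0,0,-0.03,0,0,0],[0.6,0,0,-0.04,0,0,0],[0.6,0,0,-0.04,0,0,0],[0.6,0,0,-0.02,0,0,0],[0.6,0,0,0,0,0,0],[0.6,0,0,0,0,0,0]]'
python3 - <<'E'
from station import *
from h import *
w=get_image('wrist')
a=get_image('scene')[150:330,390:540];b=get_image('side')[60:240,170:330]
im=np.hstack([cv2.resize(a,(333,400),interpolation=2),cv2.resize(b,(356,400),interpolation=2)])
cv2.imwrite('pics/f1.png',im[:,:,::-1]);cv2.imwrite('pics/f2.png',w[:,:,::-1])
E
```

```text
t: 13.05
tool_pos: [0.4711, 0.3549, 0.2758]
tool_rot: [-3.111, 0.432, -0.002]
contact_force: [1.3, -0.1, -1.2]
opening: 0.0513
```

View pics/f1.png

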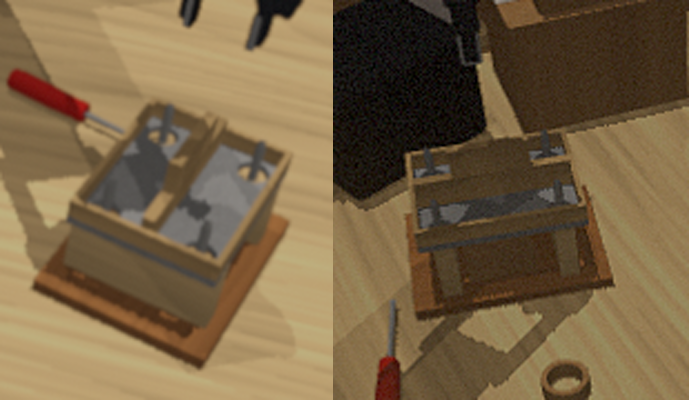

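View pics/f2.png

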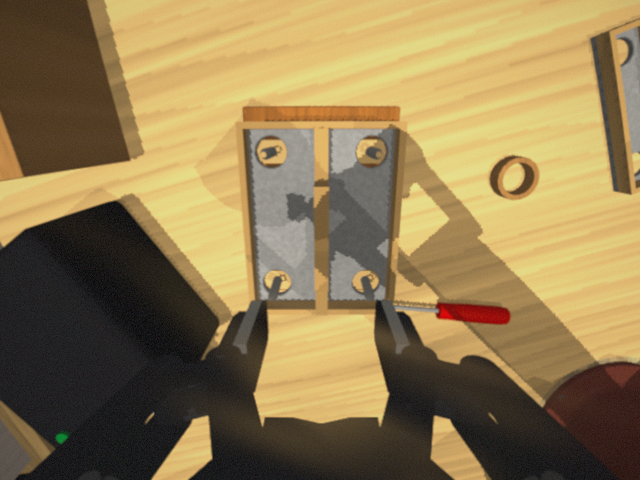

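All four pins stand up through their holes at about (270,152), (372,152), (278,282) and (366,282). The tray sits flat on both panels and the gripper is clear.

```bash
python3 -c "
from station import *
print(finish_job())"
```

```text
the job is handed in; nothing more can be done
None
```

The wider tray is now the upper tier of the stand. I gripped it by its carrying board, lowered it in small steps onto the four pins, released it, backed straight up and handed the job in at about 13 s.

- **Seating:** The last pictures show all four pins through their holes and the tray level on both end panels. The gripper was at the expected seated height, 85 mm above where it had gripped the tray on the bench. The wrist force rose only from about -2 N to +2 N as the tray touched down.
- **Clear of the robot:** The gripper was open and about 150 mm above the tray at the end. I never touched the narrower tray.
- **What disagreed:** The cameras differed by up to about 10 mm in y on where the stand was. I used a middle value and checked the two pins the wrist camera could see in their holes before lowering further.

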